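# Hang the inspection lamp on the swinging hook

### The job

Pick up the inspection lamp by its handle and, with the cross-bar of its wire bail, catch the swinging hook: press the hook gently but firmly (about 4 N) back against its rubber stop and hold it there, still, for about a second. Keeping it pressed back, slide the bail down into the bend of the hook, then let the hook come back plumb and leave the lamp hanging there quietly. Be gentle with hook and stand (never more than 7 N) and leave the other things on the table where they are.

Things in the scene. Friction and masses are not known exactly. Their poses are not given: they have to be found in the camera images.
- lamp_grip (a point): Grip point on the straight level black handle (12 mm wide along y, 14 mm high) of the loose inspection lamp: on the handle's centre line, 24 mm above the drum's underside, 110 mm from the drum's axis. The handle runs 38 mm on to its free end and 78 mm back to the drum. x points along the handle to the drum, z up.
- lamp_bail (a point): Middle of the straight cross-bar (38 mm long, along y) of the lamp's rigid steel wire bail, an upright arch over the drum's axis: wire 6 mm thick, legs 50 mm apart. 94 mm above the drum's underside, 60 mm above its top; 110 mm in +x and 70 mm in +z of lamp_grip in the lamp's axes. The hook must go under this bar.
- lamp: The inspection lamp, 0.11 to 0.18 kg: flat black drum 64 mm across and 34 mm high, standing on the table, with bail and handle; origin at the centre of the drum's underside, axes as for lamp_grip.
- pivot (a point): Swing axis of the hook, at the front of the stand's beam, 290 mm above the table. -x: open front, where the hook opens to; y: swing axis; z up. 50 mm below pivot level a 12 mm thick rubber-tipped stop rod points forward from the post behind the hook; its tip lies 20 to 33 mm in +x of the pivot, different each time: find it by touch.
- stand: Fixed hanger stand; origin on the table right under the pivot, axes as for pivot. An 18 mm post 95 mm behind (+x); a 16 mm wide beam above the hook from the post to 10 mm in front of the pivot, top 312 mm above the table, with two 4 mm cheeks down to 8 mm below the pivot; base plate 12 mm thick from x -20 to 150 mm, 120 mm wide.
- hook_seat (a point): Where the middle of the bail's bar lies when seated in the hook's bend, 98.5 mm below the pivot along the hook; axes turn with the hook, at rest as pivot's. Shank behind: centre line 10 mm in +x, straight from 69 mm above this point to the bend. Tip in front: 12 mm in -x, topmost 21 mm above this point. Bar 7 mm thick, mouth 15 mm inside, lowest metal 10 mm below.
- hook (a joint): Swing angle of the hook, rad: 0 hanging plumb, positive when its lower end is swung back (+x of the stand, away from the opening). Swinging at the start, with almost no damping; the shank meets the rubber of the stop at about 0.13 to 0.41 rad and goes no further.
- mug: Bystander: orange mug, 81x113x101 mm; origin under its centre. Leave it alone.
- sticky_pad: Bystander: pad of yellow sticky notes, 76x76x14 mm; origin under its centre. Leave it alone.
- cassette_2: Bystander: cream cassette, 64x100x12 mm; origin under its centre. Leave it alone.
- cassette_3: Bystander: grey cassette, 64x100x12 mm; origin under its centre. Leave it alone.
- screwdriver: Bystander: green-handled screwdriver, 171x24x25 mm; origin under its centre. Leave it alone.
- remote_grey: Bystander: grey remote control, 215x62x24 mm; origin under its centre. Leave it alone.
- labeller: Bystander: turquoise hand labeller, 189x55x33 mm; origin under its centre. Leave it alone.

How it is judged:
On the way, in this order (a step that is already met when the one before it is completed fails the run):
1. with the lamp lifted, its bail presses the hook back against the stop (2 N or more) and holds it still for 0.6 s, the bar still above the hook's tip (contact force between lamp and hook above 2 N and value of joint hook above 0.1 rad and velocity of joint hook between -0.25 and 0.25 rad/s and height (world z) of lamp above 0.05 m and z of lamp_bail in the frame of hook_seat between 0.015 and 0.06 m and x of lamp_bail in the frame of hook_seat above -0.004 m), for 0.6 s.
2. the bail lies in the bend of the hook while the hook is still held back, still (x of lamp_bail in the frame of hook_seat between -0.008 and 0.008 m and z of lamp_bail in the frame of hook_seat between -0.006 and 0.007 m and y of hook_seat in the frame of lamp_bail between -0.023 and 0.023 m and value of joint hook above 0.09 rad and velocity of joint hook between -0.25 and 0.25 rad/s), for 0.2 s.
At the end, for the whole second after the job is handed in: The lamp hangs freely by its bail in the bend of the hook (bar within 8 mm fore and aft and 7 mm in height of the seat, the hook between the bail's legs), the hook plumb (between -0.15 and 0.12 rad), and the lamp slower than 0.1 m/s (x of lamp_bail in the frame of hook_seat between -0.008 and 0.008 m and z of lamp_bail in the frame of hook_seat between -0.006 and 0.007 m and y of hook_seat in the frame of lamp_bail between -0.023 and 0.023 m and value of joint hook between -0.15 and 0.12 rad and linear speed of lamp below 0.1 m/s and height (world z) of lamp above 0.06 m and contact force between lamp and hook above 0.4 N); the robot touches nothing.
It fails at once if the lamp or the robot pushes or strikes the hook or the stand with more than 7 N (contact force between any of lamp, the fingers, the arm and stand above 7 N).
It fails at once if a bystander is moved more than 30 mm (distance of any of mug, sticky_pad, cassette_2, cassette_3, screwdriver, remote_grey, labeller from where it was at the start of the episode above 0.03 m).
It also fails if it takes over 72 s, if anything falls off the work surface, if the arm or the gripper's body presses on something with over 40 N, if the wrist force passes 120 N, or if a joint passes its speed limit or range.

### The arm

A 7-joint arm with a two-finger parallel gripper is mounted at the origin on the work surface; the furniture and walls round the work are solid. World frame = base frame: x ahead of the robot, y to its left, z up, the work surface at z = 0. Lengths are in m, angles in rad, forces in N, time in s.
With the tool pointing down it reaches from about 0.35 to 0.9 m from the base axis. Payload 8.1 kg.
Tool frame: the origin (TCP) lies at the very end of the fingers, on their centre line; the grasp point (between the pads) lies 19 mm behind it (arm.tcp_to_grasp is the z of the grasp point in the tool frame, in m); z points along the fingers, y is the line along which they close (so a half turn about z gives the same grasp; the last joint's range is limited). The gripper opens to 92 mm and grips with 3 to 60 N. Pads are 19 mm wide; open, the fingers measure 130 mm over their backs; the gripper's body (75 mm by 190 mm) begins 47 mm behind the grasp point.
Start: joints at [1.202, 0.434, 0.025, 1.573, -0.012, 1.134, -0.075], TCP at [0.164, -0.603, 0.227] pointing down, gripper open.
Joint ranges: [-2.62, 2.62], [-0.44, 2.09], [-1.27, 1.32], [0.08, 2.57], [-1.32, 4.46], [0.12, 2], [-2.74, 2.74]. Speed limits (rad/s): [2.22, 2.22, 3.01, 3.01, 3.14, 3.14, 3.14].

### API

Orientations are given as a rotation vector (axis times angle).
In Python, from cell import readout, vision, sign_off, arm gives the robot as it stands. The module is installed in compiled form; this text tells all that it offers.
- The arm moves only by the shell command python3 -m creep 'ROWS' [FORCE]. ROWS is JSON, a list of rows, each a list of 5 numbers: the shift along the tool's x, y, z in units of 4 cm (1.0 is 4 cm), then the turn about the tool's z in units of 4 degrees (1.0 is 4 degrees), then the opening, from 0 (shut) to 1 (fully open). A call has 1 to 12 rows; each row shifts and turns the commanded pose from where the row before left it, along the tool's axes as they then stand; what a row does not reach is not made up. A row lasts 1/8 s, in which the tool goes at most 62.5 mm and 10.7 degrees, less where a joint would pass 70% of its speed; a pose out of reach is approached as far as the arm can. A call with a number of a shift or a turn outside -1 to 1 is refused whole. A call with a gripper value outside its range is refused whole. The fingers move at their own pace and stop on an object; FORCE is the grip in N (left out, the last holds). Time passes only in rows, so rows that do not move let the fingers close. It gives the time, the measured TCP pose, the force, the opening and the grip force at its end, in the units of the state.
- readout.observe(): the state, without advancing time (a new reading comes with each control period).
- vision.get_image(name): name is "side" or "top"; returns a dict with "pixels" (420x560x3 uint8, blue, green, red), "z_map" (420x560 float32, m along the optical axis (not along the pixel's ray), 0 where there is no reading), "camera_matrix" (3x3 intrinsics, pixels), "k1" (the pictures are not rectified: a ray, as slopes to the right and down, at radius r is drawn at 1 + k1 r^2 times it, then the intrinsics apply), "position" and "rotation" of the camera in the world. Camera axes: x right, y up, looking along -z (the intrinsics and any distortion apply to the point x, -y, -z); pixel columns grow to the right and rows downward; lengths in m; the calibration is good to about 2 mm. A picture is of the moment at which its call begins.
- sign_off(): hands the job in; it is judged then, once.
The state is a dict: "clock": time; "joints": joint angles; "dq": joint speeds; "joint_efforts": joint torques, N m; "position": TCP position; "ee_rot": TCP orientation; "force": force on the tool from outside, world axes, zero at the start; "ft_torque": the same for the moment, N m; "width": opening from 0.0 (shut) to 1.0 (fully open); "gripper_force": force on a finger pad.
Only numpy, scipy, OpenCV 4.12 (cv2) and the standard library are available. Lean on these libraries where they do the work, as an engineer would, in place of code of your own. Each camera call takes 0.05 s, during which the arm holds its last target. There are 200 camera calls.

## Working session

There is one attempt and no reset: what is moved stays moved. The work goes in short steps, Python scripts to look and compute and a shell command to move; the robot and the scene stay as the last step left them, time stands still between calls to the robot, and variables do not carry over. Pictures are saved under pics/ and viewed, at most 10 in all, crops included, and the job is handed in when it is done.

```bash
mkdir -p pics; cat > h.py <<'E'
import numpy as np, cv2
from cell import readout, vision
from scipy.spatial.transform import Rotation as R
def rot(r):
    r=np.array(r); return r if r.shape==(3,3) else (R.from_rotvec(r).as_matrix() if r.size==3 else R.from_quat(r).as_matrix())
def cloud(im):
    K=np.array(im["camera_matrix"]);z=im["z_map"];k=im["k1"]
    v,u=np.mgrid[0:z.shape[0],0:z.shape[1]]
    xd=(u-K[0,2])/K[0,0];yd=(v-K[1,2])/K[1,1]
    x,y=xd.copy(),yd.copy()
    for _ in range(10):
        s=1+k*(x*x+y*y);x,y=xd/s,yd/s
    P=np.stack([x*z,-y*z,-z],-1)@rot(im["rotation"]).T+np.array(im["position"])
    P[z==0]=np.nan
    return P
def st():
    s=readout.observe()
    print({k:np.round(s[k],3).tolist() for k in("clock","position","ee_rot","force","ft_torque","width","gripper_force","joints")})
    print(np.round(rot(s["ee_rot"]),3).tolist());return s
E
python3 - <<'E'
from h import *
st()
for n in("side","top"):
    im=vision.get_image(n);cv2.imwrite(f"pics/{n}0.png",im["pixels"])
    np.savez(f"{n}0.npz",P=cloud(im),bgr=im["pixels"]);print(n,np.round(im["position"],3),im["k1"],np.round(im["rotation"],3).tolist())
E
```

```text
{'clock': 0.0, 'position': [0.164, -0.603, 0.226], 'ee_rot': [-3.112, -0.416, 0.001], 'force': [-0.876, 0.394, 0.732], 'ft_torque': [0.02, 0.031, -0.037], 'width': 1.001, 'gripper_force': 0.0, 'joints': [1.202, 0.435, 0.025, 1.574, -0.012, 1.134, -0.075]}
[[0.965, 0.263, -0.001], [0.263, -0.965, 0.001], [-0.0, -0.002, -1.0]]
side [ 0.611 -0.993  0.958] -0.11169495786079695 [0.913, 0.019, 0.076]
top [0.479 0.023 1.325] -0.1364767596657857 [0.065, -0.046, -1.566]
```

View pics/side0.png

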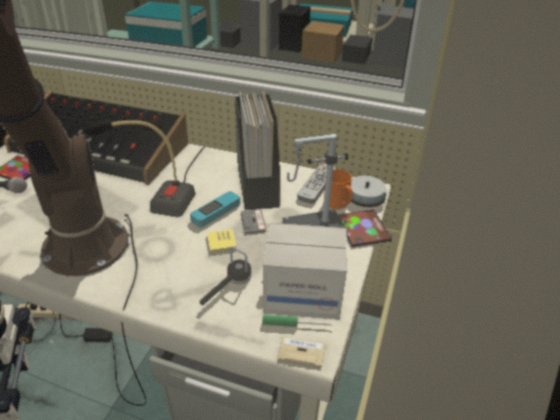

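View pics/top0.png

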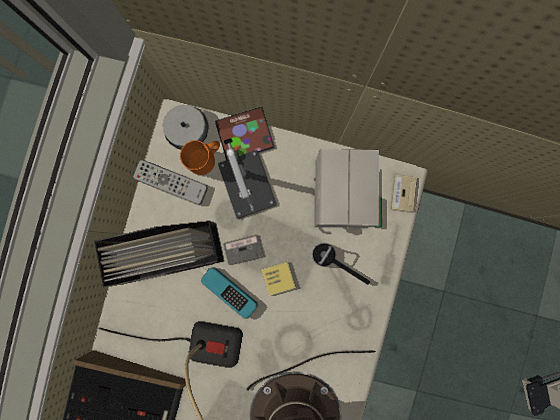

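The side view shows the hook hanging under the beam end at about (292,150–180), the lamp at (238,270) with its handle end at (203,302), and a box between them. In the top view the beam runs from the post at (230,140) to its front at (245,195). The lamp drum is at (325,255), with its handle to (375,283).

```bash
python3 - <<'E'
from h import *
d=np.load("top0.npz");P=d["P"];b=d["bgr"].astype(int)
def rect(P,m,n):
    Q=P[m];print(n,len(Q),np.round(np.nanmin(Q,0),3),np.round(np.nanmax(Q,0),3),np.round(cv2.minAreaRect((Q[:,:2]*1000).astype(np.float32)),1) if 0 else [np.round(np.array(a),1).tolist() for a in cv2.minAreaRect((Q[:,:2]*1000).astype(np.float32))])
v,u=np.mgrid[0:420,0:560]
def reg(u0,u1,v0,v1):return (u>=u0)&(u<u1)&(v>=v0)&(v<v1)
print("table",np.nanmedian(P[250:262,290:305],(0,1)))
m=reg(200,290,120,220)&(P[...,2]>.29)&(P[...,2]<.33);rect(P,m,"beam");
for r in range(135,205,8):
    q=P[r][m[r]]; 
    if len(q):print(r,np.round(q.mean(0),3),len(q))
dark=b.sum(-1)<150
m=reg(305,385,235,295)&dark&(P[...,2]>.026)&(P[...,2]<.05);rect(P,m,"drum+")
m2=reg(342,385,250,295)&dark&(P[...,2]>.018)&(P[...,2]<.045);rect(P,m2,"handle")
q=P[m2];vx=cv2.fitLine((q[:,:2]).astype(np.float32),cv2.DIST_HUBER,0,.001,.001).ravel();print("line",vx)
dm=reg(310,342,238,272)&(P[...,2]>.028)&(P[...,2]<.042);rect(P,dm,"drum")
bm=reg(300,350,225,275)&(P[...,2]>.06);rect(P,bm,"bail") if bm.any() else 0
m=reg(310,385,145,232)&(P[...,2]>.05);rect(P,m,"box")
m=reg(95,225,215,285)&(P[...,2]>.05);rect(P,m,"binder")
m=reg(175,222,135,175)&(P[...,2]>.05);rect(P,m,"mug")
d=np.load("side0.npz");S=d["P"];bs=d["bgr"]
m=reg(283,345,130,160)&(S[...,2]>.29)&(S[...,2]<.33);rect(S,m,"beamS")
m=reg(283,300,140,190)&(S[...,2]>.1)&(S[...,2]<.3);rect(S,m&(S[...,0]<.8),"hookS")
m=reg(225,255,255,290)&(S[...,2]>.05)&(S[...,2]<.12);rect(S,m,"bailS");print(np.round(S[m][:20],3))
c=cv2.resize(d["bgr"][120:300,190:370],None,fx=3.2,fy=3.2,interpolation=cv2.INTER_CUBIC);cv2.imwrite("pics/c1.png",c)
E
```

```text
table [ 0.45307926 -0.00336989 -0.00094221]
beam 408 [0.585 0.102 0.291] [0.694 0.16  0.317] [[637.9, 135.3], [112.5, 28.0], 24.1]
151 [0.687 0.151 0.311] 8
159 [0.669 0.144 0.312] 8
167 [0.651 0.138 0.312] 8
175 [0.634 0.131 0.311] 8
183 [0.616 0.125 0.312] 9
191 [0.599 0.115 0.31 ] 10
drum+ 452 [ 0.378 -0.201  0.026] [ 0.486 -0.046  0.042] [[419.7, -117.6], [174.1, 60.5], 47.5]
handle 128 [ 0.378 -0.202  0.023] [ 0.431 -0.126  0.037] [[403.3, -162.8], [90.1, 11.0], 57.9]
line [ 0.5330056   0.8461117   0.40337226 -0.16284147]
drum 366 [ 0.422 -0.124  0.028] [ 0.488 -0.046  0.042] [[457.3, -86.8], [81.8, 61.2], 83.3]
bail 95 [ 0.435 -0.14   0.061] [ 0.536 -0.052  0.132] [[484.6, -95.0], [88.2, 100.1], 88.5]
box 4800 [ 0.532 -0.203  0.052] [ 0.723 -0.052  0.179] [[628.0, -127.3], [149.4, 189.3], 89.1]
binder 5381 [0.384 0.202 0.05 ] [0.562 0.558 0.298] [[467.2, 377.8], [354.6, 174.0], 87.0]
mug 459 [0.679 0.212 0.05 ] [0.764 0.313 0.106] [[730.1, 267.5], [80.4, 103.8], 65.3]
beamS 316 [0.587 0.102 0.291] [0.695 0.157 0.316] [[641.1, 129.3], [112.9, 25.8], 19.0]
hookS 135 [0.57  0.102 0.186] [0.601 0.126 0.299] [[585.7, 114.6], [23.1, 30.4], 87.6]
bailS 42 [ 0.435 -0.097  0.051] [ 0.484 -0.062  0.094] [[459.6, -78.3], [7.6, 58.4], 57.1]
[[ 0.435 -0.062  0.061]
 [ 0.439 -0.066  0.065]
 [ 0.441 -0.066  0.065]
 [ 0.477 -0.092  0.093]
 [ 0.479 -0.092  0.093]
 [ 0.482 -0.093  0.094]
 [ 0.439 -0.069  0.064]
 [ 0.44  -0.062  0.058]
 [ 0.479 -0.094  0.091]
 [ 0.482 -0.092  0.089]
 [ 0.436 -0.066  0.057]
 [ 0.439 -0.069  0.06 ]
 [ 0.441 -0.065  0.057]
 [ 0.479 -0.094  0.088]
 [ 0.481 -0.091  0.085]
 [ 0.438 -0.066  0.053]
 [ 0.44  -0.063  0.051]
 [ 0.479 -0.093  0.083]
 [ 0.439 -0.069  0.053]
 [ 0.479 -0.093  0.08 ]]
```

View pics/c1.png

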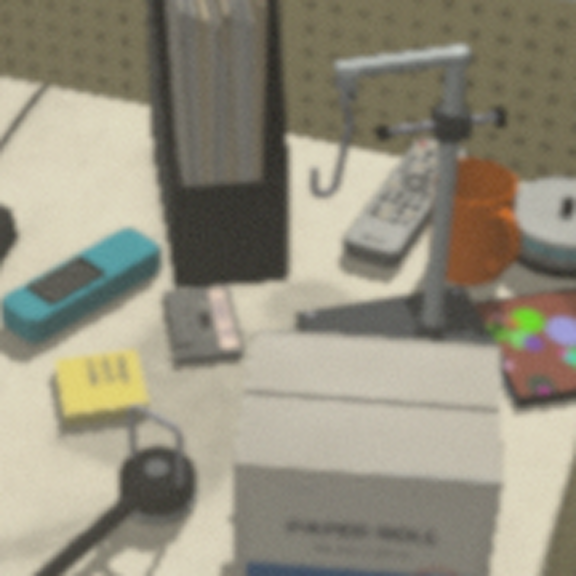

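The crop shows the hook from (345,70) to its bend at (320,190), and the stop rod tip at (385,130).

From both cameras:

| Item | Position | Yaw |
|---|---|---|
| pivot | about (.596,.118) | 20° |
| drum axis | (.459,-.079) | 57° |
| lamp_grip | about (.400,-.172) | – |

The sizes agree with the given ones: legs 49 mm apart, handle end 147 mm from the axis. I'll move over the handle now.

```bash
python3 -m creep '[[0.85,-0.885,0,0,1],[0.85,-0.885,0,0,1],[0.85,-0.885,0,0,1],[0.85,-0.885,0,0,1],[0.85,-0.885,0,0,1],[0.85,-0.885,0,0,1],[0.85,-0.885,0,0,1],[0.85,-0.885,0,0,1],[0.85,-0.885,0,0,1],[0.85,-0.885,0,0,1],[0,0,0,0,1]]' ; python3 -m creep '[[0,0,0.3,-1,1],[0,0,0.3,-1,1],[0,0,0.3,-1,1],[0,0,0.3,-1,1],[0,0,0.3,-1,1],[0,0,0.3,-1,1],[0,0,0.3,-1,1],[0,0,0.3,-1,1],[0,0,0.3,-1,1],[0,0,0.3,-1,1],[0,0,0.3,-0.5,1],[0,0,0,0,1]]'; python3 -c "
from h import *
st()"
```

```text
clock: 1.48
position: [0.4007, -0.1687, 0.2267]
ee_rot: [-3.112, -0.426, -0.001]
force: [-0.8, -0.5, -0.1]
width: 1.001
gripper_force: 0.0
clock: 2.98
position: [0.3984, -0.1725, 0.0939]
ee_rot: [-2.758, -1.502, 0.002]
force: [-0.5, 0.4, -0.1]
width: 0.996
gripper_force: 0.0
{'clock': 2.975, 'position': [0.398, -0.172, 0.094], 'ee_rot': [-2.758, -1.502, 0.002], 'force': [-0.522, 0.407, -0.138], 'ft_torque': [-0.035, -0.049, -0.015], 'width': 0.996, 'gripper_force': 0.0, 'joints': [0.589, 0.339, -0.373, 2.15, 0.193, 0.685, -0.487]}
[[0.542, 0.84, -0.002], [0.84, -0.542, 0.001], [-0.001, -0.002, -1.0]]
```

```bash
python3 -m creep '[[0,0,0.6,0,1],[0,0,0.6,0,1],[0,0,0.6,0,1],[0,0,0.35,0,1],[0,0,0,0,1],[0,0,0,0,0],[0,0,0,0,0],[0,0,0,0,0],[0,0,0,0,0],[0,0,0,0,0]]' 55; python3 -c "
from h import *
st()"
```

```text
clock: 4.22
position: [0.3993, -0.1722, 0.0088]
ee_rot: [2.758, 1.504, 0.0]
force: [-0.3, -0.4, -0.4]
width: 0.509
gripper_force: 0.0
{'clock': 4.225, 'position': [0.399, -0.172, 0.009], 'ee_rot': [2.758, 1.504, 0.0], 'force': [-0.283, -0.439, -0.369], 'ft_torque': [-0.037, -0.034, -0.001], 'width': 0.509, 'gripper_force': 0.0, 'joints': [0.513, 0.492, -0.293, 2.222, 0.309, 0.465, -0.597]}
[[0.541, 0.841, 0.0], [0.841, -0.541, -0.0], [-0.0, 0.0, -1.0]]
```

```bash
python3 -m creep '[[0,0,0.08,0,0.4],[0,0,0,0,0],[0,0,0,0,0],[0,0,0,0,0],[0,0,0,0,0],[0,0,0,0,0],[0,0,0,0,0],[0,0,0,0,0],[0,0,0,0,0]]' 55; python3 -m creep '[[0,0,-0.25,0,0],[0,0,-0.5,0,0],[0,0,-0.5,0,0],[0,0,-0.5,0,0],[0,0,0,0,0],[0,0,0,0,0],[0,0,0,0,0]]'; python3 - <<'E'
from h import *
st()
im=vision.get_image("side");P=cloud(im);np.savez("side1.npz",P=P,bgr=im["pixels"])
cv2.imwrite("pics/c2.png",cv2.resize(im["pixels"][120:310,160:400],None,fx=3,fy=3,interpolation=cv2.INTER_CUBIC))
E
```

```text
clock: 5.35
position: [0.3993, -0.1722, 0.0055]
ee_rot: [2.758, 1.504, 0.0]
force: [-0.3, 0.2, -1.2]
width: 0.121
gripper_force: 54.9
clock: 6.22
position: [0.3986, -0.172, 0.0748]
ee_rot: [-2.757, -1.504, 0.002]
force: [0.3, -0.2, -2.0]
width: 0.124
gripper_force: 54.9
{'clock': 6.225, 'position': [0.399, -0.172, 0.075], 'ee_rot': [-2.757, -1.504, 0.002], 'force': [0.345, -0.173, -1.993], 'ft_torque': [-0.231, 0.043, 0.046], 'width': 0.124, 'gripper_force': 54.915, 'joints': [0.58, 0.372, -0.367, 2.169, 0.221, 0.637, -0.515]}
[[0.541, 0.841, -0.001], [0.841, -0.541, 0.0], [-0.0, -0.001, -1.0]]
```

View pics/c2.png

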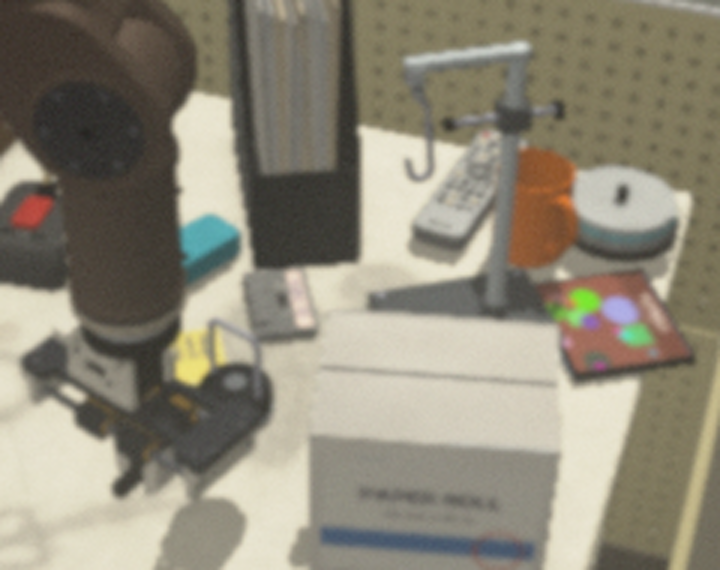

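The crop shows the lamp level in the gripper, clear of the table. The hook is swinging free at (420,60–180).

```bash
python3 -m creep '[[0.48,-0.28,-0.17,0,0],[0.48,-0.28,-0.17,0,0],[0.48,-0.28,-0.17,0,0],[0.48,-0.28,-0.17,0,0],[0.48,-0.28,-0.17,0,0],[0.48,-0.28,-0.17,0,0],[0.48,-0.28,-0.17,0,0],[0.48,-0.28,-0.17,0,0],[0.48,-0.28,-0.17,0,0],[0.48,-0.28,-0.17,0,0]]'; python3 -m creep '[[0,0,0,0.93,0],[0,0,0,0.93,0],[0,0,0,0.93,0],[0,0,0,0.93,0],[0,0,0,0.93,0],[0,0,0,0.93,0],[0,0,0,0.93,0],[0,0,0,0.93,0],[0,0,0,0.93,0],[0,0,0,0.93,0],[0,0,0,0,0],[0,0,0,0,0]]'; python3 - <<'E'
from h import *
st()
T=[]
for i in range(30):
    t=readout.observe()["clock"];im=vision.get_image("side");T.append(t)
    if i==0: np.savez("side2.npz",P=cloud(im),bgr=im["pixels"]);cv2.imwrite("pics/c3.png",cv2.resize(im["pixels"][120:270,220:420],None,fx=3.8,fy=3.8,interpolation=cv2.INTER_CUBIC))
    np.savez(f"sw{i}.npz",P=cloud(im)[120:230,250:360],bgr=im["pixels"][120:230,250:360],t=t)
im=vision.get_image("top");np.savez("top2.npz",P=cloud(im),bgr=im["pixels"])
print(T[0],T[-1])
E
```

```text
clock: 7.52
position: [0.4086, 0.0506, 0.1432]
ee_rot: [-2.757, -1.505, 0.002]
force: [0.2, 0.1, -2.5]
width: 0.125
gripper_force: 54.9
clock: 9.02
position: [0.4088, 0.0499, 0.1432]
ee_rot: [-3.093, -0.549, 0.001]
force: [-0.3, -0.6, -2.1]
width: 0.126
gripper_force: 54.9
{'clock': 9.025, 'position': [0.409, 0.05, 0.143], 'ee_rot': [-3.093, -0.549, 0.001], 'force': [-0.318, -0.626, -2.059], 'ft_torque': [-0.098, 0.162, 0.005], 'width': 0.126, 'gripper_force': 54.915, 'joints': [0.075, 0.225, -0.378, 2.144, 0.116, 0.792, -1.596]}
[[0.939, 0.344, -0.001], [0.344, -0.939, -0.0], [-0.001, -0.0, -1.0]]
9.025 10.475
```

View pics/c3.png

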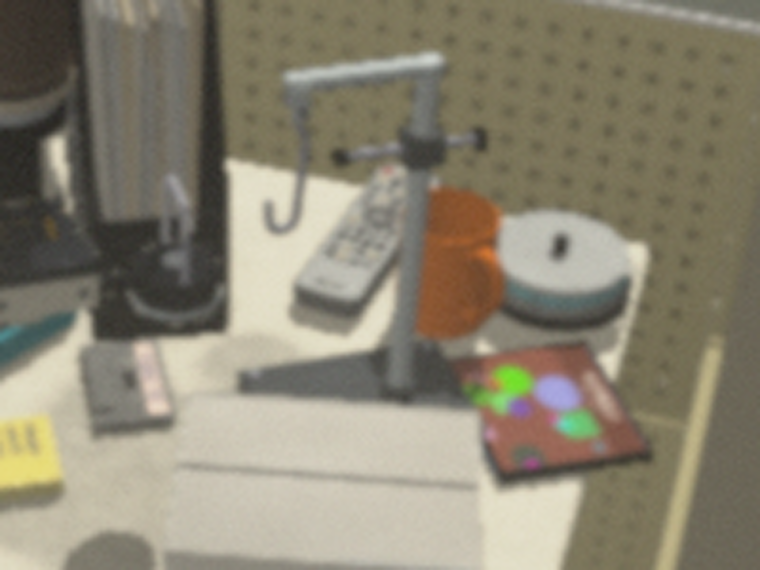

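The crop shows the bail bar near (175,185), left of the hook. The hook runs from (298,85) to its bend at (283,225), and the rubber stop tip is at (340,157).

```bash
cat > a.py <<'E'
from h import *
a=np.radians(20);O=np.array([.596,.118,.29]);F=np.array([[np.cos(a),np.sin(a),0],[-np.sin(a),np.cos(a),0],[0,0,1]])
def S(P):return ((P-O)@F.T)*1000
E
python3 - <<'E'
from a import *
np.set_printoptions(suppress=True)
ts=[];th=[]
for i in range(30):
    d=np.load(f"sw{i}.npz");q=S(d["P"]).reshape(-1,3)
    m=(abs(q[:,1])<14)&(q[:,2]<-15)&(q[:,2]>-70)&(abs(q[:,0])<45)
    # exclude stop (x>15 at z about -50) by restricting near line
    p=q[m]; A=p[(p[:,2]>-42)|(p[:,2]<-58)]
    if len(A)<5: print(i,len(A));continue
    x,z=A[:,0],A[:,2]; t=np.median(np.arctan2(x,-z)) # shank on the line through pivot + 10mm offset
    ts.append(float(d["t"]));th.append(np.median([np.arctan2(xx,-zz)-np.arcsin(min(1,10/np.hypot(xx,zz))) for xx,zz in zip(x,z)]))
    if i in(0,7):print(i,len(A),np.round(A[::4],0).tolist())
ts=np.array(ts);th=np.array(th);print(np.round(th,3).tolist())
from scipy.optimize import curve_fit
f=lambda t,A,w,p,c:A*np.sin(w*(t-9)+p)+c
best=min((curve_fit(f,ts,th,[.2,w,p,0],maxfev=9999)[0] for w in(8,10,12) for p in(0,2,4)),key=lambda k:np.sum((f(ts,*k)-th)**2))
print("fit",best,np.std(f(ts,*best)-th))
for n in("side2","top2"):
    d=np.load(n+".npz");q=S(d["P"])
    m=(q[...,0]>-130)&(q[...,0]<-50)&(abs(q[...,1])<40)&(q[...,2]>-90)&(q[...,2]<-35)
    p=q[m];print(n,len(p),"bail",np.round(np.c_[p.min(0),np.median(p,0),p.max(0)],1).tolist())
    if len(p): 
        b=p[p[:,2]>-72];print(np.round(b[::3],1).tolist())
    m=(q[...,0]>18)&(q[...,0]<50)&(abs(q[...,1])<14)&(q[...,2]>-60)&(q[...,2]<-38);p=q[m];print("stop",len(p),np.round(p.min(0),1) if len(p) else 0)
E
```

```text
0 34 [[-0.0, -4.0, -16.0], [5.0, -5.0, -19.0], [4.0, -2.0, -27.0], [9.0, -2.0, -31.0], [4.0, -1.0, -37.0], [5.0, -6.0, -37.0], [9.0, -4.0, -42.0], [6.0, -6.0, -59.0], [4.0, -5.0, -66.0]]
7 36 [[-2.0, -1.0, -17.0], [2.0, -5.0, -18.0], [6.0, -2.0, -24.0], [4.0, -2.0, -30.0], [6.0, -3.0, -33.0], [32.0, -2.0, -41.0], [6.0, -0.0, -60.0], [0.0, -0.0, -65.0], [2.0, -4.0, -67.0]]
[-0.13, -0.033, 0.063, 0.06, 0.057, 0.013, -0.062, -0.146, -0.21, -0.242, -0.22, -0.175, -0.089, -0.005, 0.058, 0.072, 0.051, -0.016, -0.107, -0.158, -0.219, -0.243, -0.207, -0.148, -0.069, 0.006, 0.056, 0.071, 0.035, -0.029]
fit [-0.1561717  10.73285229  2.67816901 -0.08407925] 0.007798868850034926
side2 66 bail [[-88.5, -85.7, -81.7], [-30.7, -15.5, 29.3], [-88.5, -65.9, -50.6]]
[[-86.1, 19.4, -57.5], [-86.3, 18.6, -60.2], [-87.0, 26.4, -68.2], [-86.1, -1.3, -50.6], [-87.4, 3.7, -56.8], [-86.9, -4.5, -54.7], [-85.2, -8.3, -55.6], [-85.0, -17.7, -52.7], [-83.0, -20.1, -54.6], [-86.4, -23.1, -58.3], [-82.5, -18.6, -65.1], [-82.1, -27.2, -62.6], [-82.3, -28.0, -65.2], [-81.7, -25.8, -70.0]]
stop 33 [ 28.1  -7.2 -53.5]
top2 62 bail [[-88.8, -86.0, -82.9], [-27.8, -1.0, 27.2], [-85.4, -58.1, -53.5]]
[[-83.4, -24.2, -59.4], [-84.1, -19.1, -57.7], [-86.2, -25.6, -63.6], [-84.0, -11.7, -57.7], [-86.5, -18.4, -54.4], [-88.3, -24.7, -64.7], [-84.5, -6.5, -59.4], [-87.0, -13.2, -57.0], [-82.9, 5.2, -57.4], [-85.2, -1.4, -57.5], [-87.6, -8.0, -56.0], [-84.1, 8.3, -60.6], [-86.7, 1.5, -55.5], [-83.2, 17.8, -59.0], [-85.9, 10.9, -53.5], [-88.0, 4.6, -58.4], [-85.5, 18.5, -57.4], [-87.9, 11.9, -56.9], [-86.0, 23.9, -60.4], [-88.4, 17.1, -58.4], [-88.8, 22.7, -64.6]]
stop 1 [ 31.7  -6.1 -50. ]
```

```bash
python3 -m creep '[[0.2,0,0,0,0],[0.3,0,0,0,0],[0.35,0,0,0,0],[0.35,0,0,0,0],[0.2,0,0,0,0],[0.15,0,0,0,0],[0,0,0,0,0],[0,0,0,0,0]]'; python3 - <<'E'
from a import *
s=readout.observe();print(s["position"],S(np.array(s["position"])))
ts=[];th=[]
for i in range(16):
    t=readout.observe()["clock"];im=vision.get_image("side");q=S(cloud(im)[120:230,250:360]).reshape(-1,3)
    m=(abs(q[:,1])<14)&(q[:,2]<-18)&(q[:,2]>-40)&(q[:,0]>-12)&(q[:,0]<25);x,z=q[m].T[[0,2]]
    ts.append(t);th.append(np.median(np.arctan2(x,-z)-np.arcsin(np.minimum(1,10/np.hypot(x,z)))))
    if i==0: cv2.imwrite("pics/c4.png",cv2.resize(im["pixels"][120:230,240:350],None,fx=5,fy=5,interpolation=cv2.INTER_CUBIC))
m=(q[:,0]>-60)&(q[:,0]<-8)&(abs(q[:,1])<40)&(q[:,2]>-75)&(q[:,2]<-45);print("bar",m.sum(),np.round(np.percentile(q[m],[5,50,95],axis=0),1).tolist())
from scipy.optimize import curve_fit
f=lambda t,A,p,c:A*np.sin(10.733*(t-9)+p)+c
k=curve_fit(f,ts,th,[-.156,2.678,-.08])[0];print(k,np.round(th,2).tolist())
T=9+(np.pi/2-k[1])/10.733
print("clock",readout.observe()["clock"],"troughs",[round(T+j*.5854,3) for j in range(3,10)])
E
```

```text
clock: 11.58
position: [0.4669, 0.0709, 0.1434]
ee_rot: [3.094, 0.546, -0.001]
force: [-0.4, -0.7, -1.5]
width: 0.126
gripper_force: 54.9
[0.46685966 0.0709167  0.14343827] [-1.37455662e+02 -7.52354522e-02 -1.46561726e+02]
bar 43 [[-25.7, -27.4, -73.9], [-23.6, -4.2, -58.9], [-20.1, 25.0, -54.4]]
[-0.15324664  2.56500895 -0.10656166] [0.03, -0.03, -0.06, -0.17, -0.23, -0.26, -0.27, -0.17, -0.11, -0.06, 0.05, 0.05, 0.02, -0.04, -0.12, -0.17]
clock 12.375 troughs [np.float64(10.664), np.float64(11.249), np.float64(11.834), np.float64(12.42), np.float64(13.005), np.float64(13.591), np.float64(14.176)]
```

View pics/c4.png

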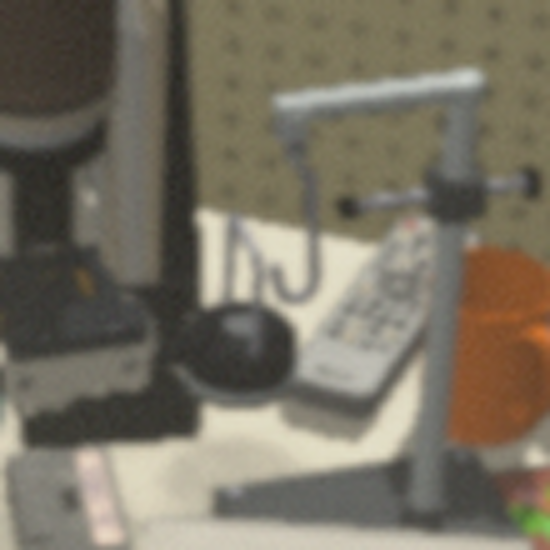

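The bar (≈(240,225) in the crop) is above and in front of the hook tip (≈(275,285)), with a 23 mm gap at plumb. The timing is known, so I'll follow the hook on its backward swing.

```bash
python3 -m creep '[[0.06,0,0,0,0],[0.06,0,0,0,0],[0.06,0,0,0,0],[0.06,0,0,0,0],[0.05,0,0,0,0],[0.2,0,0,0,0],[0.225,0,0,0,0],[0.1,0,0,0,0],[0.06,0,0,0,0],[0.05,0,0,0,0],[0,0,0,0,0],[0,0,0,0,0]]'; cat > m.py <<'E'
from a import *
def look(n=3,name=None):
    for i in range(n):
        s=readout.observe();im=vision.get_image("side");q=S(cloud(im)[120:230,250:360]).reshape(-1,3)
        f=F@np.array(s["force"])
        m=(abs(q[:,1])<14)&(q[:,2]<-18)&(q[:,2]>-40)&(q[:,0]>-12)&(q[:,0]<28);x,z=q[m].T[[0,2]]
        print(s["clock"],"tcp",np.round(S(np.array(s["position"])),1),"F",np.round(f,2),"M",np.round(F@np.array(s["ft_torque"]),3),"th",round(float(np.median(np.arctan2(x+4,-z)-np.arcsin(np.minimum(1,10/np.hypot(x+4,z))))),3))
    if name: cv2.imwrite(name,cv2.resize(im["pixels"][120:230,240:350],None,fx=5,fy=5,interpolation=cv2.INTER_CUBIC))
E
python3 -c "
from m import *
look(8)"
```

```text
clock: 13.88
position: [0.5019, 0.0837, 0.1435]
ee_rot: [3.094, 0.546, -0.0]
force: [-0.9, -0.6, -2.9]
width: 0.122
gripper_force: 54.9
13.875 tcp [-100.2   -0.  -146.5] F [-1.04 -0.29 -2.93] M [0.011 0.277 0.006] th 0.272
13.925 tcp [-1.002e+02 -1.000e-01 -1.465e+02] F [-0.12  0.25 -2.09] M [-0.008  0.202  0.014] th 0.285
13.975 tcp [-1.002e+02 -1.000e-01 -1.465e+02] F [-0.11 -0.06 -1.89] M [-0.057  0.222  0.048] th 0.295
14.025 tcp [-1.001e+02 -1.000e-01 -1.465e+02] F [-0.01  0.1  -2.15] M [-0.012  0.27  -0.028] th 0.278
14.075 tcp [-1.001e+02 -1.000e-01 -1.465e+02] F [-0.93 -0.62 -2.86] M [-0.007  0.242  0.037] th 0.283
14.125 tcp [-1.001e+02 -1.000e-01 -1.465e+02] F [-1.28 -0.2  -1.68] M [-0.008  0.163 -0.04 ] th 0.262
14.175 tcp [-1.001e+02 -1.000e-01 -1.465e+02] F [-0.77  0.75 -1.54] M [0.024 0.219 0.061] th 0.277
14.225 tcp [-1.000e+02 -1.000e-01 -1.464e+02] F [-0.18 -0.1  -1.54] M [0.01  0.284 0.011] th 0.277
```

Caught: the hook is still at about 0.28 rad, riding on the bar. Next I'll feel for the stop.

```bash
python3 -m creep '[[0.02,0,0,0,0],[0.02,0,0,0,0],[0.02,0,0,0,0],[0.02,0,0,0,0],[0,0,0,0,0]]'; python3 -c "
from m import *
look(6)"
```

```text
clock: 14.9
position: [0.5051, 0.0849, 0.1435]
ee_rot: [3.094, 0.546, 0.0]
force: [0.0, -0.5, -1.8]
width: 0.126
gripper_force: 54.9
14.9 tcp [ -96.7   -0.  -146.5] F [-0.16 -0.52 -1.81] M [-0.033  0.276  0.037] th 0.332
14.95 tcp [ -96.8   -0.  -146.5] F [ 0.03 -0.2  -1.78] M [0.004 0.277 0.029] th 0.332
15.0 tcp [-9.680e+01 -1.000e-01 -1.465e+02] F [-0.28  0.18 -1.91] M [-0.03   0.249  0.021] th 0.334
15.05 tcp [-9.680e+01 -1.000e-01 -1.465e+02] F [ 0.2   0.28 -1.87] M [-0.025  0.248 -0.001] th 0.327
15.1 tcp [ -96.8   -0.  -146.5] F [ 0.08 -0.71 -0.57] M [0.011 0.22  0.023] th 0.324
15.15 tcp [-9.680e+01 -1.000e-01 -1.465e+02] F [ 0.24 -0.45 -1.22] M [-0.018  0.233 -0.026] th 0.311
```

```bash
python3 -m creep '[[0.02,0,0,0,0],[0.02,0,0,0,0],[0.015,0,0,0,0],[0,0,0,0,0]]'; python3 -c "
from m import *
look(6)"
```

```text
clock: 15.7
position: [0.5071, 0.0856, 0.1435]
ee_rot: [3.094, 0.546, -0.0]
force: [-0.1, -0.3, -1.6]
width: 0.126
gripper_force: 54.9
15.7 tcp [-9.460e+01 -1.000e-01 -1.465e+02] F [-0.24 -0.24 -1.61] M [-0.031  0.304 -0.067] th 0.369
15.75 tcp [-9.460e+01 -1.000e-01 -1.465e+02] F [-0.02  0.13 -1.44] M [ 0.039  0.238 -0.055] th 0.368
15.8 tcp [ -94.6   -0.  -146.5] F [-1.01  0.06 -1.97] M [-0.003  0.19  -0.019] th 0.376
15.85 tcp [ -94.6   -0.  -146.5] F [ 0.1   0.2  -1.83] M [0.035 0.268 0.026] th 0.367
15.9 tcp [ -94.6   -0.  -146.5] F [-0.9   0.35 -2.2 ] M [-0.017  0.215  0.016] th 0.37
15.95 tcp [ -94.7   -0.  -146.5] F [-0.64  0.18 -1.33] M [ 0.013  0.248 -0.021] th 0.374
```

```bash
python3 -m creep '[[0.02,0,0,0,0],[0,0,0,0,0]]' >/dev/null; python3 -c "
from m import *
look(4)"; python3 -m creep '[[0.02,0,0,0,0],[0,0,0,0,0]]'|grep force; python3 -c "
from m import *
look(4)"
```

```text
16.25 tcp [-9.410e+01 -1.000e-01 -1.466e+02] F [-1.63  0.01 -1.64] M [ 0.03   0.385 -0.022] th 0.381
16.3 tcp [-9.400e+01 -1.000e-01 -1.466e+02] F [-1.62  0.44 -2.42] M [0.029 0.489 0.005] th 0.372
16.35 tcp [-9.400e+01 -1.000e-01 -1.466e+02] F [-1.48  0.05 -1.33] M [0.001 0.461 0.035] th 0.377
16.4 tcp [-9.400e+01 -1.000e-01 -1.466e+02] F [-2.26  0.6  -1.7 ] M [0.003 0.468 0.011] th 0.386
force: [-3.1, -0.5, -2.9]
gripper_force: 54.9
16.7 tcp [-9.350e+01 -1.000e-01 -1.467e+02] F [-3.06  0.61 -2.94] M [ 0.016  0.839 -0.044] th 0.378
16.75 tcp [ -93.5   -0.  -146.7] F [-3.86  0.16 -2.88] M [-0.003  0.851 -0.009] th 0.366
16.8 tcp [-9.350e+01 -1.000e-01 -1.467e+02] F [-4.58 -0.61 -2.81] M [ 0.016  0.861 -0.045] th 0.372
16.85 tcp [-9.340e+01 -1.000e-01 -1.467e+02] F [-3.65  0.57 -2.34] M [0.03  0.909 0.006] th 0.378
```

At the stop with about 4 N. Holding a second.

```bash
python3 -m creep '[[0,0,0,0,0],[0,0,0,0,0],[0,0,0,0,0],[0,0,0,0,0],[0,0,0,0,0],[0,0,0,0,0],[0,0,0,0,0],[0,0,0,0,0]]'>/dev/null; python3 -c "
from m import *
look(5,'pics/c5.png')"
```

```text
17.9 tcp [-9.330e+01 -1.000e-01 -1.466e+02] F [-5.3  -0.18 -3.81] M [ 1.0e-03  1.1e+00 -4.0e-03] th 0.379
17.95 tcp [-9.330e+01 -1.000e-01 -1.466e+02] F [-5.26 -0.22 -3.52] M [-0.01   1.058 -0.03 ] th 0.372
18.0 tcp [-9.330e+01 -1.000e-01 -1.466e+02] F [-4.64  0.34 -4.  ] M [-0.016  1.086 -0.013] th 0.388
18.05 tcp [-9.330e+01 -1.000e-01 -1.466e+02] F [-5.23  0.75 -3.04] M [-0.032  1.128  0.029] th 0.366
18.1 tcp [ -93.3   -0.  -146.6] F [-4.19  0.28 -2.91] M [-0.026  1.077 -0.003] th 0.368
```

View pics/c5.png

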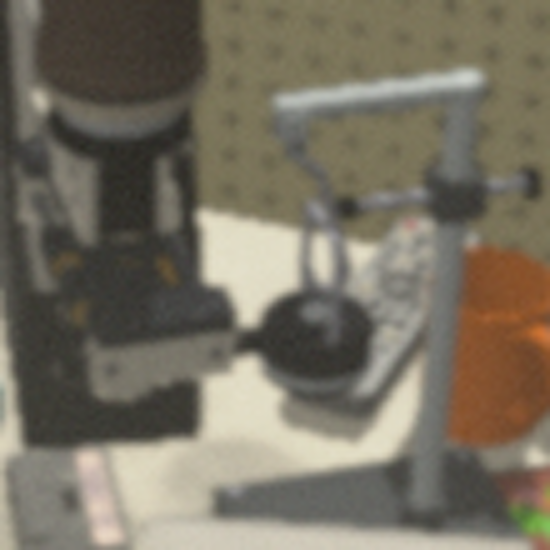

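The crop shows the bar at (318,205) holding the shank against the stop tip at (345,205), above the tip of the hook. The force has crept to about 5 N. I'll ease it slightly and slide down along the shank in stages.

```bash
python3 -m creep '[[-0.005,0,0.02,0,0],[0.01,0,0.06,0,0],[0.02,0,0.06,0,0],[0.02,0,0.06,0,0],[0,0,0,0,0]]'>/dev/null; python3 -c "
from m import *
look(4)"; 
```

```text
18.775 tcp [ -91.2   -0.  -154.7] F [-4.04 -0.29 -1.82] M [-0.048  0.723  0.016] th 0.371
18.825 tcp [ -91.2   -0.  -154.6] F [-3.94 -0.46 -2.48] M [-0.048  0.688  0.016] th 0.371
18.875 tcp [ -91.3   -0.  -154.6] F [-3.45 -0.21 -2.88] M [-0.022  0.678 -0.016] th 0.377
18.925 tcp [-9.130e+01 -1.000e-01 -1.546e+02] F [-2.56  0.1  -1.02] M [-0.025  0.67  -0.042] th 0.379
```

```bash
python3 -m creep '[[0.021,0,0.06,0,0],[0.021,0,0.06,0,0],[0.021,0,0.06,0,0],[0.021,0,0.06,0,0],[0,0,0,0,0]]'>/dev/null; python3 -c "
from m import *
look(4)"; 
```

```text
19.6 tcp [-8.810e+01 -1.000e-01 -1.644e+02] F [-4.26 -0.09 -0.76] M [-0.024  0.792  0.002] th 0.384
19.65 tcp [ -88.2   -0.  -164.4] F [-4.04  1.25 -1.59] M [-0.04   0.801  0.028] th 0.374
19.7 tcp [ -88.2   -0.  -164.3] F [-4.81  0.35 -2.55] M [-0.012  0.888 -0.021] th 0.374
19.75 tcp [ -88.2   -0.  -164.3] F [-4.4   0.08 -1.77] M [-0.003  0.88  -0.009] th 0.377
```

```bash
python3 -m creep '[[0.01,0,0.05,0,0],[0.016,0,0.05,0,0],[0.018,0,0.05,0,0],[0.018,0,0.05,0,0],[0,0,0,0,0]]'>/dev/null; python3 -c "
from m import *
look(4)"; 
```

```text
20.425 tcp [ -85.5   -0.  -172.3] F [-5.28  0.22 -0.78] M [-0.06   0.795 -0.023] th 0.364
20.475 tcp [-8.550e+01 -1.000e-01 -1.722e+02] F [-5.53 -0.92 -0.82] M [-0.026  0.839  0.022] th 0.377
20.525 tcp [-8.550e+01 -1.000e-01 -1.723e+02] F [-5.52 -0.3  -0.97] M [0.058 0.904 0.019] th 0.37
20.575 tcp [ -85.5   -0.  -172.2] F [-5.32  0.15 -1.92] M [-0.024  0.86  -0.028] th 0.379
```

```bash
python3 -m creep '[[-0.02,0,0.03,0,0],[0.008,0,0.04,0,0],[0.01,0,0.04,0,0],[0,0,0,0,0]]'>/dev/null; python3 -c "
from m import *
look(4)"; 
```

```text
21.125 tcp [ -85.3   -0.  -176.6] F [-3.    0.63 -0.82] M [-0.006  0.486 -0.013] th 0.368
21.175 tcp [ -85.4   -0.  -176.6] F [-2.64 -0.13 -1.79] M [-0.02   0.513 -0.03 ] th 0.371
21.225 tcp [ -85.4   -0.  -176.5] F [-2.47 -0.04 -2.12] M [-0.013  0.509 -0.079] th 0.368
21.275 tcp [ -85.4   -0.  -176.5] F [-3.24  0.95 -1.67] M [-0.015  0.537 -0.027] th 0.378
```

```bash
python3 -m creep '[[0.008,0,0.03,0,0],[0.005,0,0.03,0,0],[0,0,0,0,0]]'>/dev/null; python3 -c "
from m import *
look(3)";  python3 -m creep '[[0,0,0.025,0,0],[0,0,0,0,0]]'>/dev/null; python3 -c "
from m import *
look(4,'pics/c6.png')"
```

```text
21.7 tcp [-8.49e+01 -1.00e-01 -1.79e+02] F [-3.05  0.31 -0.68] M [-0.012  0.43   0.039] th 0.384
21.75 tcp [-8.490e+01 -1.000e-01 -1.789e+02] F [-3.16 -0.04 -0.95] M [ 0.001  0.422 -0.027] th 0.369
21.8 tcp [ -84.9   -0.  -178.9] F [-2.76  0.58 -1.57] M [0.03  0.405 0.009] th 0.37
22.1 tcp [-8.490e+01 -1.000e-01 -1.799e+02] F [-3.22 -0.41 -0.95] M [-0.029  0.315 -0.052] th 0.383
22.15 tcp [-8.490e+01 -1.000e-01 -1.799e+02] F [-1.09 -0.17 -0.04] M [ 0.014  0.291 -0.042] th 0.377
22.2 tcp [ -84.9   -0.  -179.9] F [-1.87 -0.25 -0.41] M [ 0.039  0.329 -0.011] th 0.382
22.25 tcp [-8.490e+01 -1.000e-01 -1.799e+02] F [-2.71 -0.42 -0.56] M [0.004 0.399 0.016] th 0.389
```

View pics/c6.png

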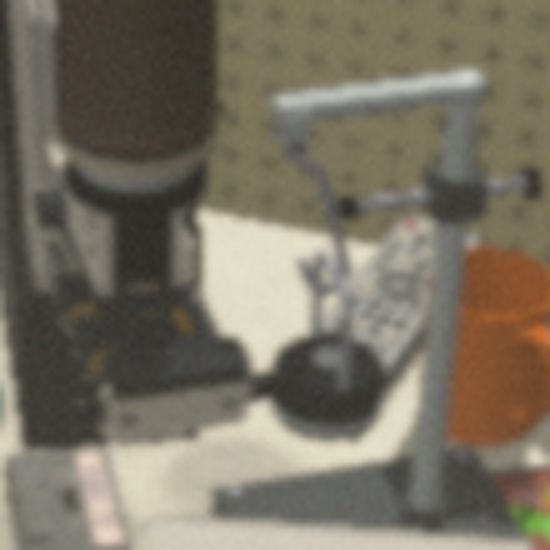

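The crop shows the hook tip at (310,265) in front of the bar, and the bail down in the bend. Vertical load is beginning to transfer to the hook. I'll go down a little further.

```bash
for i in 1; do python3 -m creep '[[0,0,0.025,0,0],[0,0,0,0,0]]'>/dev/null; python3 -c "
from m import *
look(4)";  done; python3 -m creep '[[-0.005,0,0.02,0,0],[0,0,0,0,0]]'>/dev/null; python3 -c "
from m import *
look(5)"
```

```text
22.55 tcp [-8.50e+01 -1.00e-01 -1.81e+02] F [-2.47  0.21 -0.57] M [-0.013  0.303 -0.035] th 0.371
22.6 tcp [-8.500e+01 -1.000e-01 -1.809e+02] F [-1.98 -0.4  -1.36] M [ 0.018  0.362 -0.023] th 0.368
22.65 tcp [ -84.9   -0.  -180.9] F [-1.15 -0.21 -0.53] M [0.051 0.342 0.036] th 0.369
22.7 tcp [ -85.    -0.  -180.9] F [-2.36 -0.35 -0.07] M [0.01  0.295 0.031] th 0.375
23.0 tcp [ -85.    -0.  -181.7] F [-1.92 -0.19 -0.56] M [ 0.007  0.248 -0.039] th 0.371
23.05 tcp [ -85.    -0.  -181.7] F [-2.74 -0.89  0.31] M [0.028 0.25  0.034] th 0.374
23.1 tcp [-8.500e+01 -1.000e-01 -1.816e+02] F [-1.91 -0.87 -0.09] M [0.016 0.202 0.021] th 0.376
23.15 tcp [ -85.    -0.  -181.7] F [-1.28  0.89 -0.64] M [ 0.004  0.244 -0.002] th 0.365
23.2 tcp [-8.500e+01 -1.000e-01 -1.816e+02] F [-0.88 -0.35 -0.03] M [0.006 0.158 0.067] th 0.378
```

```bash
python3 -m creep '[[0.01,0,0.03,0,0],[0,0,0,0,0]]'>/dev/null; python3 -c "
from m import *
look(4)";  python3 -m creep '[[0,0,0.025,0,0],[0,0,0,0,0]]'>/dev/null; python3 -c "
from m import *
look(5)"
```

```text
23.5 tcp [ -84.6   -0.  -182.9] F [-1.1   0.67  0.66] M [-0.002  0.129 -0.009] th 0.388
23.55 tcp [ -84.6   -0.  -182.8] F [-1.68 -0.18  0.5 ] M [0.02  0.1   0.037] th 0.371
23.6 tcp [ -84.6   -0.  -182.8] F [-1.95  0.17  0.44] M [ 0.028  0.171 -0.013] th 0.357
23.65 tcp [-8.460e+01 -1.000e-01 -1.828e+02] F [-1.45 -0.9   0.37] M [-0.026  0.155  0.028] th 0.378
23.95 tcp [ -84.6   -0.  -183.8] F [-2.7  -0.34  1.29] M [-0.015  0.082  0.018] th 0.372
24.0 tcp [-8.470e+01 -1.000e-01 -1.838e+02] F [-1.7   0.37  1.39] M [-0.012  0.066  0.01 ] th 0.367
24.05 tcp [-8.460e+01 -1.000e-01 -1.838e+02] F [-2.77 -0.91  1.64] M [-0.003  0.043  0.018] th 0.374
24.1 tcp [-8.470e+01 -1.000e-01 -1.838e+02] F [-1.55 -0.15  0.81] M [ 0.001  0.054 -0.002] th 0.363
24.15 tcp [ -84.7   -0.  -183.8] F [-2.83 -0.14  2.42] M [-0.043  0.095  0.001] th 0.365
```

Seated with about 3 N of vertical load and the hook held back. Now I'll bring the hook back along its arc.

```bash
python3 -m creep '[[0,0,0,0,0],[-0.04,0,0,0,0],[-0.05,0,0.012,0,0],[-0.05,0,0.014,0,0],[-0.05,0,0.014,0,0],[-0.03,0,0.007,0,0],[0,0,0,0,0]]'>/dev/null; python3 -c "
from m import *
look(4)"
```

```text
25.075 tcp [ -93.6   -0.  -185.7] F [-1.38  0.65  1.05] M [ 0.048 -0.088 -0.004] th 0.301
25.125 tcp [ -93.5   -0.  -185.7] F [-0.79  0.56  1.87] M [ 0.03  -0.023  0.008] th 0.286
25.175 tcp [ -93.4   -0.  -185.7] F [-1.45  1.12  1.88] M [ 0.006 -0.038 -0.028] th 0.287
25.225 tcp [-9.340e+01 -1.000e-01 -1.857e+02] F [-1.55  0.43  1.19] M [-0.036 -0.031 -0.01 ] th 0.309
```

```bash
python3 -m creep '[[-0.04,0,0.006,0,0],[-0.05,0,0.01,0,0],[-0.05,0,0.01,0,0],[-0.05,0,0.008,0,0],[-0.04,0,0.006,0,0],[0,0,0,0,0]]'>/dev/null; python3 -c "
from m import *
look(3)";  python3 -m creep '[[-0.04,0,0.004,0,0],[-0.05,0,0.004,0,0],[-0.05,0,0.003,0,0],[-0.05,0,0.002,0,0],[-0.03,0,0,0,0],[0,0,0,0,0]]'>/dev/null; python3 -c "
from m import *
look(4)"
```

```text
26.025 tcp [-1.028e+02 -1.000e-01 -1.873e+02] F [ 0.28 -0.25  1.87] M [ 0.042 -0.102  0.005] th 0.178
26.075 tcp [-102.7   -0.  -187.3] F [-0.63  0.07  1.51] M [ 0.024 -0.093  0.035] th 0.18
26.125 tcp [-1.026e+02 -1.000e-01 -1.873e+02] F [-0.54 -0.69  1.7 ] M [ 0.033 -0.049  0.012] th 0.173
26.925 tcp [-1.116e+02 -1.000e-01 -1.879e+02] F [0.32 0.28 2.02] M [ 0.02  -0.179  0.006] th 0.085
26.975 tcp [-1.115e+02 -1.000e-01 -1.879e+02] F [0.41 0.57 2.02] M [ 0.056 -0.162  0.032] th 0.087
27.025 tcp [-1.114e+02 -1.000e-01 -1.878e+02] F [0.24 0.57 0.91] M [ 0.052 -0.196 -0.003] th 0.085
27.075 tcp [-111.4   -0.  -187.9] F [0.12 0.09 2.26] M [ 0.083 -0.197  0.044] th 0.087
```

```bash
python3 -m creep '[[-0.04,0,-0.01,0,0],[-0.05,0,-0.01,0,0],[-0.04,0,-0.01,0,0],[0,0,0,0,0],[0,0,0,0,0]]'>/dev/null; python3 -c "
from m import *
look(5)"
```

```text
27.75 tcp [-1.167e+02 -1.000e-01 -1.867e+02] F [-0.29  0.03 -0.75] M [-0.029  0.006 -0.012] th 0.03
27.8 tcp [-1.168e+02 -1.000e-01 -1.867e+02] F [ 0.68 -0.97 -0.59] M [0.003 0.015 0.013] th 0.042
27.85 tcp [-1.167e+02 -1.000e-01 -1.867e+02] F [-0.53  0.11  0.87] M [0.082 0.007 0.074] th 0.029
27.9 tcp [-1.167e+02 -1.000e-01 -1.867e+02] F [ 0.31  0.53 -0.03] M [ 0.016 -0.033 -0.039] th 0.049
27.95 tcp [-1.168e+02 -1.000e-01 -1.868e+02] F [-0.66 -0.98 -0.47] M [ 0.004 -0.047  0.036] th 0.025
```

Forces and moments are near zero, so the hook carries the lamp. I'll loosen the grip to let it settle.

```bash
python3 -m creep '[[0,0,0,0,0],[0,0,0,0,0],[0,0,0,0,0],[0,0,0,0,0]]' 3|tail -2; python3 -c "
from m import *
look(4,'pics/c7.png')"
```

```text
width: 0.131
gripper_force: 3.0
28.5 tcp [-116.7   -0.  -186.7] F [ 0.39 -0.33 -0.36] M [ 0.079 -0.024  0.007] th 0.047
28.55 tcp [-1.167e+02 -1.000e-01 -1.867e+02] F [ 0.16  0.88 -0.07] M [ 0.048 -0.006  0.026] th 0.004
28.6 tcp [-116.7   -0.  -186.7] F [0.42 1.17 0.11] M [ 0.078 -0.009  0.033] th 0.054
28.65 tcp [-1.168e+02 -1.000e-01 -1.867e+02] F [-0.58  0.73 -0.28] M [ 0.059 -0.042  0.033] th 0.038
```

View pics/c7.png

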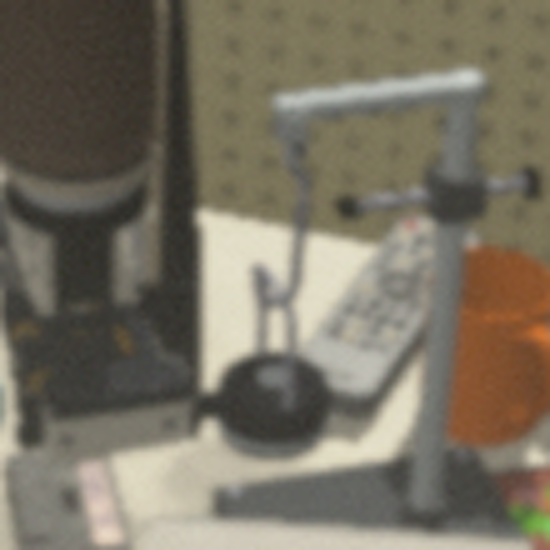

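The crop shows the hook plumb, with its tip at (258,268) and the bail bar in the bend at (275,290). I'll open just a little first.

```bash
python3 -m creep '[[0,0,0,0,0.17],[0,0,0,0,0.18],[0,0,0,0,0.2],[0,0,0,0,0.22],[0,0,0,0,0.25],[0,0,0,0,0.25],[0,0,0,0,0.25],[0,0,0,0,0.25]]' |tail -2; cat > w.py <<'E'
from a import *
def drum(n):
    for i in range(n):
        s=readout.observe();im=vision.get_image("side");P=cloud(im);q=S(P);b=im["pixels"].astype(int).sum(-1)
        m=(abs(q[...,0])<60)&(abs(q[...,1])<45)&(q[...,2]<-130)&(q[...,2]>-230)&(b<230)
        h=(abs(q[...,1])<14)&(q[...,2]<-18)&(q[...,2]>-40)&(q[...,0]>-12)&(q[...,0]<28);x,z=q[h].T[[0,2]]
        print(round(s["clock"],2),"drum",m.sum(),np.round(np.median(q[m],0),1),"th",round(float(np.median((x-6.2)/-z)),3))
E
python3 -c "
from w import *
drum(12)"
```

```text
width: 0.25
gripper_force: 0.0
29.7 drum 263 [  -9.4  -17.3 -160.3] th 0.037
29.75 drum 266 [  -7.2  -17.8 -160.9] th 0.07
29.8 drum 271 [  -4.8  -17.1 -160.9] th 0.083
29.85 drum 275 [  -4.3  -16.9 -161.3] th 0.082
29.9 drum 273 [  -3.2  -15.8 -161.1] th 0.08
29.95 drum 276 [  -3.6  -15.9 -160.8] th 0.058
30.0 drum 272 [  -4.4  -16.4 -160.7] th 0.066
30.05 drum 274 [  -5.6  -16.5 -160.4] th 0.084
30.1 drum 269 [  -8.5  -16.3 -160.7] th 0.049
30.15 drum 268 [  -9.6  -16.3 -160.6] th 0.036
30.2 drum 255 [ -11.6  -17.3 -160.2] th 0.036
30.25 drum 260 [ -12.4  -16.5 -160.1] th 0.004
```

```bash
python3 -m creep '[[0,0,0,0,0.7],[0,0,0,0,0.7],[0,0,0,0,0.7],[0,0,0,0,0.7],[0,0,-0.3,0,0.7],[0,0,-0.6,0,0.7],[0,0,-0.6,0,0.7],[0,0,-0.6,0,0.7],[-0.5,0,-0.5,0,0.7],[-0.5,0,-0.3,0,0.7],[-0.5,0,0,0,0.7],[0,0,0,0,0.7]]' |tail -4; python3 -m creep '[[0,0,0,0,0.7],[0,0,0,0,0.7],[0,0,0,0,0.7],[0,0,0,0,0.7],[0,0,0,0,0.7],[0,0,0,0,0.7],[0,0,0,0,0.7],[0,0,0,0,0.7],[0,0,0,0,0.7],[0,0,0,0,0.7],[0,0,0,0,0.7],[0,0,0,0,0.7]]' |head -2
python3 -c "
from w import *
drum(24)
im=vision.get_image('side')
cv2.imwrite('pics/c8.png',cv2.resize(im['pixels'][120:230,240:350],None,fx=5,fy=5,interpolation=cv2.INTER_CUBIC))"
```

```text
ee_rot: [3.093, 0.546, 0.001]
force: [1.1, -0.6, 0.0]
width: 0.702
gripper_force: 0.0
clock: 33.3
position: [0.4299, 0.0575, 0.2193]
33.3 drum 288 [  -9.9  -14.3 -161.3] th 0.04
33.35 drum 286 [ -10.5  -15.9 -161. ] th 0.038
33.4 drum 282 [ -12.4  -16.4 -160.7] th 0.043
33.45 drum 285 [ -13.7  -16.1 -160.9] th -0.014
33.5 drum 279 [ -15.3  -16.6 -160.9] th 0.004
33.55 drum 285 [ -14.4  -14.6 -160.7] th -0.005
33.6 drum 283 [ -14.1  -16.5 -161.2] th 0.011
33.65 drum 286 [ -12.   -14.8 -160.9] th 0.021
33.7 drum 291 [ -10.8  -15.8 -161.4] th 0.033
33.75 drum 292 [  -8.2  -15.3 -161.5] th 0.054
33.8 drum 292 [  -7.2  -16.2 -161.5] th 0.085
33.85 drum 289 [  -5.5  -15.8 -161.8] th 0.083
33.9 drum 304 [  -4.1  -14.5 -162. ] th 0.078
33.95 drum 296 [  -5.1  -14.2 -161.5] th 0.066
34.0 drum 293 [  -6.6  -15.5 -161.4] th 0.059
34.05 drum 296 [  -7.4  -14.9 -161. ] th 0.063
34.1 drum 294 [  -9.8  -15.6 -161.2] th 0.078
34.15 drum 292 [ -10.   -16.2 -160.8] th 0.005
34.2 drum 285 [ -13.2  -16.6 -160.9] th 0.027
34.25 drum 292 [ -13.7  -16.2 -160.5] th -0.01
34.3 drum 278 [ -15.5  -15.6 -160.4] th -0.003
34.35 drum 280 [ -15.4  -16.5 -161. ] th -0.005
34.4 drum 286 [ -13.9  -17.1 -161.2] th 0.018
34.45 drum 289 [ -12.7  -14.9 -161.4] th 0.047
```

View pics/c8.png

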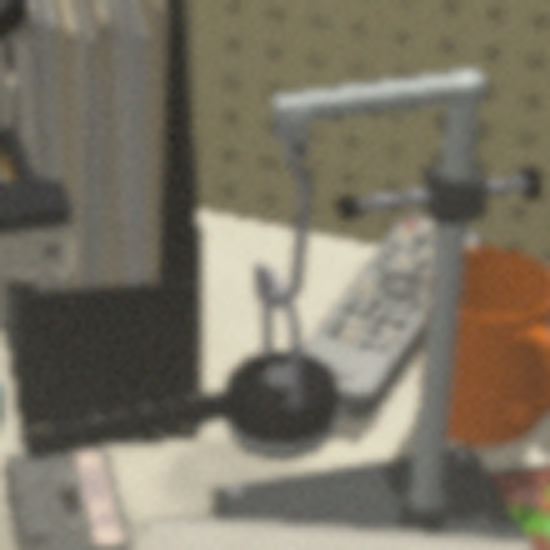

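The crop shows the lamp hanging by its bail in the bend at (275,290), with the gripper clear. The swing is about ±5 mm, or roughly 0.05 m/s. I'll give it a few more seconds to settle, then check.

```bash
for i in 1 2 3 4 5 6 7 8; do python3 -m creep '[[0,0,0,0,0.7],[0,0,0,0,0.7],[0,0,0,0,0.7],[0,0,0,0,0.7],[0,0,0,0,0.7],[0,0,0,0,0.7],[0,0,0,0,0.7],[0,0,0,0,0.7],[0,0,0,0,0.7],[0,0,0,0,0.7],[0,0,0,0,0.7],[0,0,0,0,0.7]]' >/dev/null; done
python3 -c "
from w import *
drum(16)"
```

```text
46.55 drum 289 [  -9.9  -15.  -160.9] th 0.08
46.6 drum 291 [  -8.1  -15.  -161.8] th 0.064
46.65 drum 293 [  -6.1  -14.7 -161.1] th 0.077
46.7 drum 296 [  -5.7  -15.2 -162.1] th 0.071
46.75 drum 301 [  -5.1  -14.  -161.6] th 0.053
46.8 drum 292 [  -5.6  -16.5 -161.7] th 0.084
46.85 drum 289 [  -6.7  -15.7 -161.5] th 0.061
46.9 drum 286 [  -8.1  -14.6 -161.1] th 0.054
46.95 drum 289 [ -10.2  -16.3 -160.9] th 0.042
47.0 drum 290 [ -11.8  -15.3 -161.1] th 0.004
47.05 drum 286 [ -13.7  -16.1 -160.6] th -0.008
47.1 drum 287 [ -14.2  -14.7 -160.1] th -0.01
47.15 drum 286 [ -15.1  -16.1 -160.7] th 0.004
47.2 drum 284 [ -14.3  -15.4 -160.8] th 0.015
47.25 drum 282 [ -12.8  -16.3 -160.9] th 0.002
47.3 drum 291 [ -11.   -15.2 -161.1] th 0.032
```

```bash
python3 -c "
from cell import sign_off
print(sign_off())"
```

```text
the job is handed in; nothing more can be done
None
```

I handed the job in at about 47 s: the lamp hangs by its bail in the bend of the hook and the gripper is clear. The hook was pressed back at about 4–5 N for over a second before seating. The lamp still swings about ±5 mm (roughly 0.05 m/s), and the verdict was not shown to me.

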